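Press home the push rivets of a birdhouse drip cap

ROBOT

A 7-joint arm with a two-finger parallel gripper is mounted at the origin on the work surface. World frame = base frame: x ahead of the robot, y to its left, z up, the work surface at z = 0. Lengths are in m, angles in rad, forces in N, time in s.
With the tool pointing down it reaches from about 0.4 to 0.875 m from the base axis. Payload 6.5 kg.
Tool frame: the origin (TCP) lies between the finger pads; the fingertips stand 14 mm ahead of it and the grasp point (between the pads) lies 5 mm behind it; z points along the fingers, y is the line along which they close (so a half turn about z gives the same grasp; the last joint's range is limited). The gripper opens to 88 mm and grips with 3 to 60 N. Pads are 18 mm wide; open, the fingers measure 123 mm over their backs; the gripper's body (75 mm by 187 mm) begins 45 mm behind the grasp point.
Start: joints at [-1.362, 0.536, -0.004, 1.538, 0.003, 1.067, -0.071], TCP at [0.176, 0.626, 0.253] pointing down, gripper open.
Joint ranges: [-2.7, 2.7], [-0.37, 2.16], [-1.27, 1.26], [0.24, 2.4], [-1.31, 4.45], [0.19, 1.91], [-2.76, 2.76]. Speed limits (rad/s): [2.39, 2.39, 3.14, 3.14, 3.14, 3.14, 3.14].

INTERFACE

Orientations are given as a rotation vector (axis times angle).
In Python, from bench import r gives the robot as it stands. The module is installed in compiled form; this text tells all that it offers.
- The arm moves only by the shell command python3 -m inch 'ROWS'. ROWS is JSON, a list of rows, each a list of 7 numbers: the finger opening in m, from 0 to 0.0881, then the shift along the tool's x, y, z in m, then the turn, a rotation vector about the tool's x, y, z in rad. A call has 1 to 20 rows; each row shifts and turns the commanded pose from where the row before left it, along the tool's axes as they then stand; what a row does not reach is not made up. A row lasts 1/8 s, in which the tool goes at most 62.5 mm and 10.7 degrees, less where a joint would pass 70% of its speed; a pose out of reach is approached as far as the arm can. A call is refused whole if a number of a shift passes 0.0625 or a number of a turn 0.188, either way. A call with a gripper value outside its range is refused whole. The fingers move at their own pace and stop on an object; the grip force is fixed at half the most. Time passes only in rows, so rows that do not move let the fingers close. It gives the time, the measured TCP pose, the force, the opening and the grip force at its end, in the units of the state.
- r.state(): the state, without advancing time (a new reading comes with each control period).
- r.get_image(name): name is "scene" or "side" or "wrist"; returns the picture (400x640x3 uint8, red, green, blue); there is no depth.
- r.camera_info(name): a dict with "fx", "fy", "cx", "cy" (pixels), "R" (3x3) and "t" (3): a world point X has camera coordinates R X + t; the wrist camera has in their place "T_tool_cam" (4x4, takes a point from camera to tool coordinates, whose origin is the TCP and whose axes are the flange's). Camera axes: x right, y down, z forward; pixel columns grow to the right and rows downward; lengths in m; the calibration is good to about 2 mm. A picture is of the moment at which its call begins: read the wrist's pose just before it. camera_info takes no time and is no camera call.
- r.finish_job(): hands the job in; it is judged then, once.
Trained networks look in the newest picture that a camera, given by its name, has taken for a name from the list of things; names that differ only in an ending like _2 or _b are one class to them, and where a whole thing is asked for, a point or a joint stands for the part that bears it (a point fixed in the world has none). Each returns a list of dicts, best first, with "conf" (0 to 1); they miss things now and then, are a little off and sometimes report something else, mostly with a low value. They report only what shows in the picture. A call takes as long as a camera call.
- r.search_frame(camera, query): "bbox" ([left, top, width, height] in pixels, round what is visible of it).
- r.trace(camera, query): "pixels" (400x640 bool, what is visible of it) and "bbox" ([left, top, width, height] in pixels, round what is visible of it).
- r.mark_of(camera, query): "position" ([column, row] in pixels: a listed point, or the origin of a listed thing).
The state is a dict: "time_s": time; "joints": joint angles; "qvel": joint speeds; "effort": joint torques, N m; "tool_pos": TCP position; "eef_rot": TCP orientation; "contact_force": force on the tool from outside, world axes, zero at the start; "torque": the same for the moment, N m; "finger_gap": opening from 0.0 (shut) to 1.0 (fully open); "gripper_force": force on a finger pad.
Only numpy, scipy, OpenCV 4.12 (cv2) and the standard library are available. Lean on these libraries where they do the work, as an engineer would, in place of code of your own. Each camera call takes 0.05 s, during which the arm holds its last target. There are 200 camera calls.

TASK

Fasten the copper drip cap on the birdhouse's ridge: with the fingertips press its three black push rivets fully home, one at a time and gently, first the middle one, then the one at the front end (the perch side), then the one at the back end, so that the cap beds from its middle outwards. Only press with the fingertips: do not lift, tip or shove the house, leave everything standing around it where it is, and finish clear of it.

Things in the scene. Friction and masses are not known exactly. Their poses are not given: they have to be found in the camera images.
- house: loose pine birdhouse, 0.7 to 1.1 kg, 45-degree gable roof 226 by 210 mm, any yaw. Origin: centre of its underside; x points along the ridge from front (entrance hole, walnut perch 80 mm long) to back, z up. The copper cap along the ridge is 230 mm long, its flat crown 40 mm wide and 238 mm above the origin; the rivets stand upright on the crown's centre line at x = -88 (front), -8, 72 mm
- rivet_middle (a joint): slide of the middle rivet: 0 when it stands 9 mm proud (underside of its head above the copper), 0.009 m when its head sits flat on the copper. It starts between 0 and 0.0015. A downward push of about 5 N moves it, it stays where it is left, and stops firmly at 0.009
- rivet_front (a joint): slide of the front (perch side) rivet: 0 when it stands 9 mm proud (underside of its head above the copper), 0.009 m when its head sits flat on the copper. It starts between 0 and 0.0015. A downward push of about 5 N moves it, it stays where it is left, and stops firmly at 0.009
- rivet_back (a joint): slide of the back rivet: 0 when it stands 9 mm proud (underside of its head above the copper), 0.009 m when its head sits flat on the copper. It starts between 0 and 0.0015. A downward push of about 5 N moves it, it stays where it is left, and stops firmly at 0.009
- rivet_middle_top (a point): centre of the top face of the middle rivet's black head: 19 mm across, 5 mm thick, flat top 13 mm across, its rubber cap gives 1 mm under 12 N. The point moves with the rivet: 5 mm above the copper when the rivet is home, 14 mm when the joint reads 0
- rivet_front_top (a point): centre of the top face of the front (perch side) rivet's black head: 19 mm across, 5 mm thick, flat top 13 mm across, its rubber cap gives 1 mm under 12 N. The point moves with the rivet: 5 mm above the copper when the rivet is home, 14 mm when the joint reads 0
- rivet_back_top (a point): centre of the top face of the back rivet's black head: 19 mm across, 5 mm thick, flat top 13 mm across, its rubber cap gives 1 mm under 12 N. The point moves with the rivet: 5 mm above the copper when the rivet is home, 14 mm when the joint reads 0
- sander: loose red metal hand sander, 185 by 82 mm, 77 mm high; origin under its centre. Bystander, leave alone
- nest_cup: loose white ceramic nest cup, 96 mm across, 45 mm high; origin under its centre. Bystander
- perch_peg: loose walnut perch peg standing on its 28 mm collar, 78 mm high; origin under its centre. Bystander
- spare_cap: loose offcut of dented copper drip cap, an upturned channel 90 by 46 mm, 26 mm high; origin under its centre. Bystander
- glue: loose white glue bottle, 54 mm across, 150 mm high; origin under its centre. Bystander
- tape: loose tape measure standing on edge, 72 by 36 mm, 64 mm high; origin under its centre. Bystander
- rivet_tin: loose round tin of spare rivets, 68 mm across, 28 mm high; origin under its centre. Bystander

How it is judged:
By the outcome, as a careful person would: the job done as asked, in the order asked, and still so for the second after the job is handed in, with the robot touching nothing.
It also fails if it takes over 51 s, if anything falls off the work surface, if the arm or the gripper's body presses on something with over 40 N, if the wrist force passes 120 N, or if a joint passes its speed limit or range.

## Working session

There is one attempt and no reset: what is moved stays moved. The work goes in short steps, Python scripts to look and compute and a shell command to move; the robot and the scene stay as the last step left them, time stands still between calls to the robot, and variables do not carry over. Pictures are saved under pics/ and viewed, at most 10 in all, crops included, and the job is handed in when it is done.

```bash
mkdir -p pics; cat > h.py <<'E'
import numpy as np,cv2
from bench import r
from scipy.spatial.transform import Rotation as Ro
def cam(n,st=None):
    c=r.camera_info(n);K=np.array([[c['fx'],0,c['cx']],[0,c['fy'],c['cy']],[0,0,1]])
    if 'R' in c: return K,np.array(c['R']),np.array(c['t'])
    T=np.array(c['T_tool_cam']);W=np.eye(4);W[:3,:3]=Ro.from_rotvec(st['eef_rot']).as_matrix();W[:3,3]=st['tool_pos']
    M=np.linalg.inv(W@T);return K,M[:3,:3],M[:3,3]
def tri(obs): # [(cam,px)]
    A=[]
    for (K,R,t),p in obs:
        P=K@np.c_[R,t];A+=[p[0]*P[2]-P[0],p[1]*P[2]-P[1]]
    A=np.array(A);return np.linalg.lstsq(A[:,:3],-A[:,3],rcond=None)[0]
def onz(c,p,z):
    K,R,t=c;d=R.T@np.linalg.solve(K,[p[0],p[1],1]);o=-R.T@t;return o+d*(z-o[2])/d[2]
def proj(c,X):
    K,R,t=c;q=K@(R@np.array(X)+t);return q[:2]/q[2]
def snap(n,f=None):
    st=r.state();im=r.get_image(n)
    if f: cv2.imwrite('pics/'+f,im[:,:,::-1])
    return cam(n,st),im
E
python3 - <<'E'
from h import *
st=r.state();print(st)
for n in ['scene','side','wrist']:
    c,im=snap(n,n+'0.png')
    print(n,(-c[1].T@c[2]).round(3))
    for q in ['house','rivet_middle_top','rivet_front_top','rivet_back_top']:
        print(n,q,[(np.round(d['position'],1).tolist(),round(d['conf'],2)) for d in r.mark_of(n,q)[:4]])
E
```

```text
{'time_s': 0.0, 'joints': array([-1.36218516,  0.53720475, -0.00442213,  1.53884959,  0.00261182,
        1.06728776, -0.07120213]), 'qvel': array([ 7.10458121e-04, -1.48952604e-03,  1.80185889e-03, -5.95559835e-04,
       -1.25193538e-03,  2.74355146e-03,  5.60294735e-06]), 'effort': array([ 3.25398414e-04, -5.70980823e+01,  9.91206653e-01, -2.51609731e+01,
       -5.60880883e-02,  1.79812656e-02,  1.58114685e-04]), 'tool_pos': array([0.17625626, 0.62504084, 0.25182339]), 'eef_rot': array([-4.30207059e-01, -3.11190224e+00,  2.73530796e-03]), 'contact_force': array([ 0.35945477, -0.29476377, -0.06749879]), 'torque': array([ 0.04001326,  0.00568988, -0.03667552]), 'gripper_force': 0.0, 'finger_gap': 0.9982891136888131}
scene [ 1.028 -0.31   0.991]
scene house []
scene rivet_middle_top [([253.1, 198.8], 0.39)]
scene rivet_front_top [([212.1, 188.2], 0.42)]
scene rivet_back_top [([294.8, 218.3], 0.52), ([296.1, 201.7], 0.33)]
side [ 0.465 -0.706  0.933]
side house [([319.5, 303.1], 0.83)]
side rivet_middle_top [([313.1, 225.0], 0.49)]
side rivet_front_top [([275.8, 243.0], 0.41)]
side rivet_back_top [([348.1, 208.7], 0.57)]
wrist [0.104 0.646 0.385]
wrist house []
wrist rivet_middle_top []
wrist rivet_front_top []
wrist rivet_back_top []
```

View pics/scene0.png

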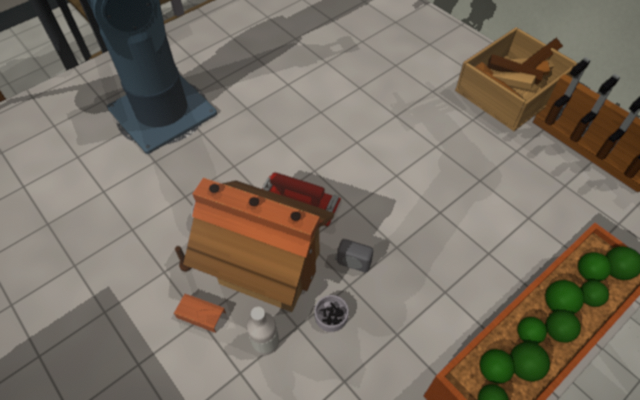

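View pics/side0.png

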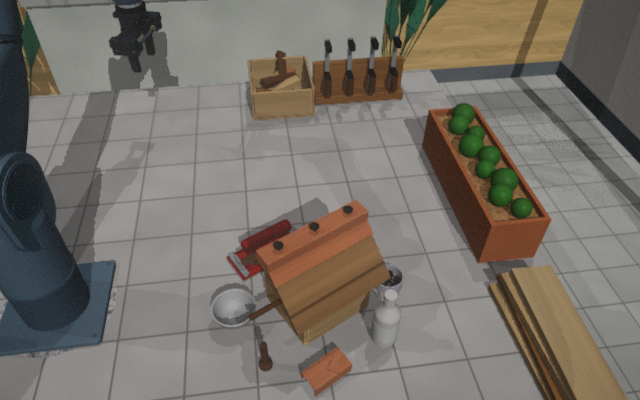

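```bash
python3 - <<'E'
from h import *
s=cam('scene');d=cam('side')
for n,a,b in [('mid',(253.1,198.8),(313.1,225)),('front',(212.1,188.2),(275.8,243)),('back',(294.8,218.3),(348.1,208.7)),('back2',(296.1,201.7),(348.1,208.7))]:
    X=tri([(s,a),(d,b)]);print(n,X.round(4),proj(s,X)-a,proj(d,X)-b, onz(s,a,.251).round(4),onz(d,b,.251).round(4))
E
```

```text
mid [ 0.5553 -0.0673  0.2513] [-0.12606589  0.7554222 ] [-0.45489383 -0.60307292] [ 0.5539 -0.066   0.251 ] [ 0.5559 -0.0686  0.251 ]
front [ 0.4845 -0.106   0.2505] [ 0.21074025 -1.38209045] [0.88493052 1.16184008] [ 0.4872 -0.1081  0.251 ] [ 0.4832 -0.1035  0.251 ]
back [ 0.6304 -0.0331  0.2471] [ 0.13659216 -0.83406614] [0.48536513 0.62074785] [ 0.6336 -0.0358  0.251 ] [ 0.6288 -0.0351  0.251 ]
back2 [ 0.6224 -0.0266  0.2585] [-1.42777952  7.12957979] [-3.91902394 -5.52908778] [ 0.6081 -0.0123  0.251 ] [ 0.6288 -0.0351  0.251 ]
```

```bash
cat >> h.py <<'E'
def plan(target,yaw=None):
    st=r.state();R=Ro.from_rotvec(st['eef_rot']);M=R.as_matrix()
    print('x_tool',M[:,0].round(3),'y_tool',M[:,1].round(3),'z',M[:,2].round(4),'pos',np.round(st['tool_pos'],4),'F',np.round(st['contact_force'],2),'t',st['time_s'])
    print('shift in tool',(M.T@(np.array(target)-st['tool_pos'])).round(4))
    if yaw is not None:
        for k in (0,np.pi):
            y=yaw+k;G=np.c_[[np.cos(y),np.sin(y),0],[np.sin(y),-np.cos(y),0],[0,0,-1]]
            print('turn',(R.inv()*Ro.from_matrix(G)).as_rotvec().round(4))
E
python3 - <<'E'
from h import *
plan([.5553,-.0673,.35],np.radians(26.5))
print(r.camera_info('wrist')['T_tool_cam'])
E
```

```text
x_tool [-0.962  0.271 -0.   ] y_tool [0.271 0.962 0.   ] z [ 0.  0. -1.] pos [0.1764 0.6256 0.2527] F [-0.09 -0.18 -0.05] t 0.75
shift in tool [-0.5527 -0.5641 -0.0973]
turn [ 0.     -0.      2.4043]
turn [ 0.      0.     -0.7373]
[[-1.24091135e-03 -9.56520654e-01 -2.91661958e-01  7.53756962e-02]
 [ 9.99999209e-01 -1.12714991e-03 -5.58071388e-04  8.38308402e-05]
 [ 2.05060058e-04 -2.91662420e-01  9.56521296e-01 -1.31870826e-01]
 [ 0.00000000e+00  0.00000000e+00  0.00000000e+00  1.00000000e+00]]
```

```bash
python3 -m inch '[[0,0,0,-0.02,0,0,0.1668],[0,0,0,-0.02,0,0,0.1668],[0,0,0,-0.02,0,0,0.1668],[0,0,0,-0.02,0,0,0.1668],[0,0,0,-0.017,0,0,0.1668],[0,0,0,0,0,0,0]]'; python3 - <<'E'
from h import *
plan([.5553,-.0673,.35],np.radians(116.5))
E
```

```text
time_s: 1.5
tool_pos: [0.1765, 0.6263, 0.351]
eef_rot: [-1.651, -2.672, -0.004]
contact_force: [-0.6, 0.2, 0.4]
finger_gap: 0.345
gripper_force: 0.0
x_tool [-0.447  0.894  0.002] y_tool [0.894 0.447 0.002] z [ 8.0e-04  2.6e-03 -1.0e+00] pos [0.1765 0.6263 0.351 ] F [-0.58  0.15  0.42] t 1.5
shift in tool [-7.898e-01  2.870e-02 -5.000e-04]
turn [ 0.0019 -0.0019  0.0011]
turn [ 3.0000e-03  3.0000e-03 -3.1405e+00]
```

```bash
python3 -m inch '[[0,-0.0465,0.0017,0,0,0,0],[0,-0.0465,0.0017,0,0,0,0],[0,-0.0465,0.0017,0,0,0,0],[0,-0.0465,0.0017,0,0,0,0],[0,-0.0465,0.0017,0,0,0,0],[0,-0.0465,0.0017,0,0,0,0],[0,-0.0465,0.0017,0,0,0,0],[0,-0.0465,0.0017,0,0,0,0],[0,-0.0465,0.0017,0,0,0,0],[0,-0.0465,0.0017,0,0,0,0],[0,-0.0465,0.0017,0,0,0,0],[0,-0.0465,0.0017,0,0,0,0],[0,-0.0465,0.0017,0,0,0,0],[0,-0.0465,0.0017,0,0,0,0],[0,-0.0465,0.0017,0,0,0,0],[0,-0.0465,0.0017,0,0,0,0],[0,-0.0455,0.0015,0,0,0,0],[0,0,0,0,0,0,0],[0,0,0,0,0,0,0]]'; python3 - <<'E'
from h import *
c,im=snap('wrist','wrist1.png')
for q in ['rivet_middle_top','rivet_front_top','rivet_back_top']:
    for d in r.mark_of('wrist',q)[:3]: print(q,np.round(d['position'],1),round(d['conf'],2),onz(c,d['position'],.251).round(4))
plan([.5553,-.0673,.35],np.radians(116.5))
E
```

```text
time_s: 3.88
tool_pos: [0.5535, -0.0677, 0.3489]
eef_rot: [-1.65, -2.672, 0.001]
contact_force: [0.3, 0.9, -0.3]
finger_gap: 0.004
gripper_force: 0.0
rivet_middle_top [324.8 213.5] 0.63 [ 0.5579 -0.0685  0.251 ]
rivet_middle_top [453.3  89.8] 0.19 [0.5929 0.0399 0.251 ]
rivet_front_top [207.5 212.8] 0.66 [ 0.4852 -0.1043  0.251 ]
rivet_front_top [201.  108.9] 0.47 [ 0.4563 -0.0411  0.251 ]
rivet_back_top [436.6 212.7] 0.69 [ 0.6267 -0.0335  0.251 ]
x_tool [-0.448  0.894  0.001] y_tool [0.894 0.448 0.   ] z [-2.e-04  7.e-04 -1.e+00] pos [ 0.5538 -0.067   0.3496] F [-0.56 -0.08 -0.11] t 4.075
shift in tool [-0.001   0.0012 -0.0004]
turn [ 0.0001 -0.0007  0.0022]
turn [ 1.0000e-03  2.0000e-04 -3.1393e+00]
```

View pics/wrist1.png

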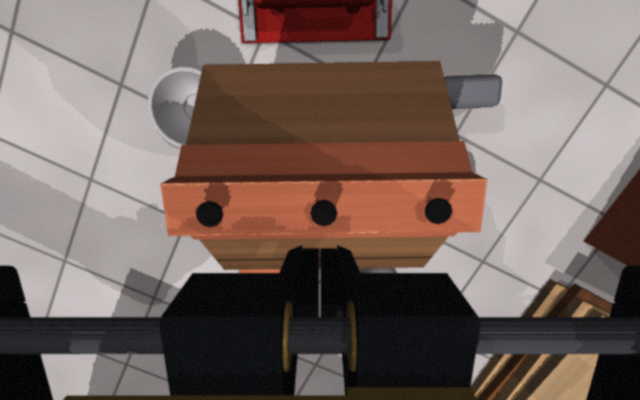

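```bash
cat >> h.py <<'E'
def blob(im,p,w=16,th=45):
    x0,y0=int(p[0])-w,int(p[1])-w;g=im[y0:y0+2*w+1,x0:x0+2*w+1].max(2)
    n,l,s,c=cv2.connectedComponentsWithStats((g<th).astype(np.uint8));
    k=1+np.argmax(s[1:,4]);return c[k]+[x0,y0],s[k]
def fit(obs,z): # obs: (cam,px,x_local)
    from scipy.optimize import least_squares
    def f(v):
        return np.concatenate([proj(c,[v[0]+np.cos(v[2])*x,v[1]+np.sin(v[2])*x,z])-p for c,p,x in obs])
    s=least_squares(f,[.56,-.06,.46],loss='soft_l1');return s.x,f(s.x).reshape(-1,2)
E
python3 - <<'E'
from h import *
c,im=snap('wrist')
obs=[]
for x,p in [(-.088,(209,213)),(-.008,(323,212)),(.072,(438,210))]:
    q,s=blob(im,p);print(q.round(1),s);obs.append((c,q,x))
for z in (.2455,.2485,.2515):
    v,e=fit(obs,z);print(z,v.round(4),np.degrees(v[2]).round(2),e.round(1).tolist())
ob2=[]
for n,ps in [('scene',[(214,188),(254,202),(296,216)]),('side',[(278,246),(314,227),(348,210)])]:
    cc,im=snap(n)
    for x,p in zip((-.088,-.008,.072),ps):
        q,s=blob(im,p,9,60);print(n,q.round(1),s);ob2.append((cc,q,x))
for o in (ob2[:3],ob2[3:],obs+ob2):
    v,e=fit(o,.2485);print(v.round(4),e.round(1).tolist())
    for x in (-.008,-.088,.072): print(x,(v[:2]+x*np.array([np.cos(v[2]),np.sin(v[2])])).round(4))
E
```

```text
[208.5 213.8] [  3   5  25  25 483]
[322.5 212.7] [  4   5  24  24 468]
[436.4 210.5] [  2   5  26  24 477]
0.2455 [ 0.5646 -0.0659  0.4786] 27.42 [[1.2, 0.1], [-0.1, -0.4], [-1.0, 0.1]]
0.2485 [ 0.5641 -0.0651  0.4785] 27.41 [[-0.3, 0.2], [-0.1, -0.4], [0.4, 0.2]]
0.2515 [ 0.5637 -0.0642  0.4784] 27.41 [[-1.7, 0.3], [-0.0, -0.3], [2.0, 0.2]]
scene [213.9 188. ] [ 5  6  9  7 50]
scene [253.7 201.1] [ 5  5  9  7 51]
scene [295.3 215.8] [ 4  6  9  7 50]
side [277.9 245. ] [ 5  5  9  8 52]
side [314. 226.] [ 5  5  9  8 47]
side [347.5 208.9] [ 5  5  8  7 42]
[ 0.5648 -0.064   0.4788] [[-0.0, -0.2], [0.0, 0.3], [0.0, -0.1]]
-0.008 [ 0.5577 -0.0677]
-0.088 [ 0.4867 -0.1045]
0.072 [ 0.6288 -0.0308]
[ 0.5645 -0.0657  0.4799] [[-0.1, -0.0], [-0.0, 0.2], [0.1, -0.2]]
-0.008 [ 0.5574 -0.0694]
-0.088 [ 0.4865 -0.1064]
0.072 [ 0.6284 -0.0325]
[ 0.5642 -0.065   0.4785] [[-0.0, 0.2], [0.1, -0.4], [0.6, 0.2], [-0.7, -0.1], [-0.6, 0.4], [-0.7, -0.0], [-0.3, -0.4], [-0.2, -0.1], [-0.1, -0.4]]
-0.008 [ 0.5571 -0.0687]
-0.088 [ 0.4861 -0.1055]
0.072 [ 0.6281 -0.0318]
```

```bash
python3 - <<'E'
from h import *
plan([.5571,-.0687,.272],np.radians(117.4))
E
```

```text
x_tool [-0.447  0.894  0.   ] y_tool [0.894 0.447 0.   ] z [ 2.e-04  3.e-04 -1.e+00] pos [ 0.5539 -0.0676  0.3498] F [-0.61  0.78  0.11] t 4.225
shift in tool [-0.0024  0.0024  0.0778]
turn [ 0.0003 -0.0002 -0.0147]
turn [-3.0000e-04 -5.0000e-04  3.1269e+00]
```

```bash
python3 -m inch '[[0,-0.0024,0.0024,0.03,0,0,-0.0147],[0,0,0,0.03,0,0,0],[0,0,0,0.0178,0,0,0],[0,0,0,0,0,0,0],[0,0,0,0,0,0,0]]'; python3 - <<'E'
from h import *
plan([.5571,-.0687,.257])
E
```

```text
time_s: 4.85
tool_pos: [0.5578, -0.0696, 0.273]
eef_rot: [1.633, 2.682, 0.001]
contact_force: [1.4, 0.2, 0.4]
finger_gap: 0.005
gripper_force: 0.0
x_tool [-0.459  0.889 -0.001] y_tool [0.889 0.459 0.001] z [ 1.6e-03 -1.0e-04 -1.0e+00] pos [ 0.5578 -0.0696  0.273 ] F [1.41 0.16 0.42] t 4.85
shift in tool [ 0.0011 -0.0003  0.0159]
```

```bash
python3 -m inch '[[0,0.0005,0,0.003,0,0,0],[0,0,0,0.002,0,0,0],[0,0,0,0.002,0,0,0],[0,0,0,0.001,0,0,0],[0,0,0,0.001,0,0,0],[0,0,0,0.001,0,0,0],[0,0,0,0.001,0,0,0],[0,0,0,0,0,0,0]]';python3 -m inch '[[0,0,0,0.001,0,0,0],[0,0,0,0.001,0,0,0],[0,0,0,0,0,0,0]]'
```

```text
time_s: 5.85
tool_pos: [0.5572, -0.0689, 0.2609]
eef_rot: [1.634, 2.683, 0.0]
contact_force: [0.1, 1.2, 4.2]
finger_gap: 0.005
gripper_force: 2.1
time_s: 6.22
tool_pos: [0.5571, -0.0689, 0.2589]
eef_rot: [1.634, 2.683, 0.0]
contact_force: [0.1, 0.9, 4.2]
finger_gap: 0.006
gripper_force: 2.0
```

```bash
python3 -m inch '[[0,0,0,0.0007,0,0,0],[0,0,0,0.0007,0,0,0],[0,0,0,0,0,0,0]]';python3 -m inch '[[0,0,0,0.0005,0,0,0],[0,0,0,0,0,0,0]]'
```

```text
time_s: 6.6
tool_pos: [0.5571, -0.0689, 0.2575]
eef_rot: [1.634, 2.683, 0.0]
contact_force: [0.1, 0.5, 4.2]
finger_gap: 0.004
gripper_force: 2.1
time_s: 6.85
tool_pos: [0.5571, -0.0689, 0.2571]
eef_rot: [1.634, 2.683, 0.0]
contact_force: [0.3, 0.6, 4.8]
finger_gap: 0.005
gripper_force: 2.4
```

```bash
python3 -m inch '[[0,0,0,0.0005,0,0,0],[0,0,0,0,0,0,0]]';python3 -m inch '[[0,0,0,0.0004,0,0,0],[0,0,0,0,0,0,0]]'
```

```text
time_s: 7.1
tool_pos: [0.5571, -0.0689, 0.2568]
eef_rot: [1.634, 2.683, 0.001]
contact_force: [-0.3, 1.0, 6.5]
finger_gap: 0.007
gripper_force: 3.5
time_s: 7.35
tool_pos: [0.5572, -0.0689, 0.2567]
eef_rot: [1.634, 2.683, 0.001]
contact_force: [-0.3, 1.5, 8.4]
finger_gap: 0.009
gripper_force: 4.5
```

```bash
python3 -m inch '[[0,0,0,0.0007,0,0,0],[0,0,0,0,0,0,0],[0,0,0,0,0,0,0]]';python3 -m inch '[[0,0,0,-0.004,0,0,0],[0,0,0,-0.012,0,0,0],[0,0,0,-0.012,0,0,0],[0,0,0,0,0,0,0],[0,0,0,0,0,0,0]]'; python3 - <<'E'
from h import *
c,im=snap('wrist','wrist2.png')
for p in [(209,213),(323,212),(438,210)]:
    K,R,t=c
for X in ([.4861,-.1055,.2485],[.5571,-.0687,.2405],[.6281,-.0318,.2485]):
    p=proj(c,X)
    try: print(p.round(1),*blob(im,p,20))
    except Exception as e: print(p,e)
plan([.4861,-.1055,.272],np.radians(117.4))
E
```

```text
time_s: 7.72
tool_pos: [0.5572, -0.069, 0.2563]
eef_rot: [1.634, 2.683, 0.001]
contact_force: [-1.7, 1.6, 13.1]
finger_gap: 0.005
gripper_force: 6.1
time_s: 8.35
tool_pos: [0.5568, -0.0689, 0.2833]
eef_rot: [-1.634, -2.683, 0.0]
contact_force: [-0.5, 0.4, -0.5]
finger_gap: 0.007
gripper_force: 0.0
[165.4 248. ] [165.66592428 247.24944321] [  3   3  36  33 898]
[320.1 241.5] [319.99914163 245.85922747] [   0    5   41   36 1165]
[475.1 247.1] [474.05251397 246.60893855] [  2   4  35  33 895]
x_tool [-0.459  0.888  0.   ] y_tool [ 0.888  0.459 -0.001] z [-6.e-04  0.e+00 -1.e+00] pos [ 0.5567 -0.0689  0.2831] F [ 0.14  0.61 -0.34] t 8.4
shift in tool [-0.0001 -0.0796  0.0112]
turn [-0.0005 -0.0003 -0.0014]
turn [-5.0000e-04  8.0000e-04  3.1402e+00]
```

View pics/wrist2.png

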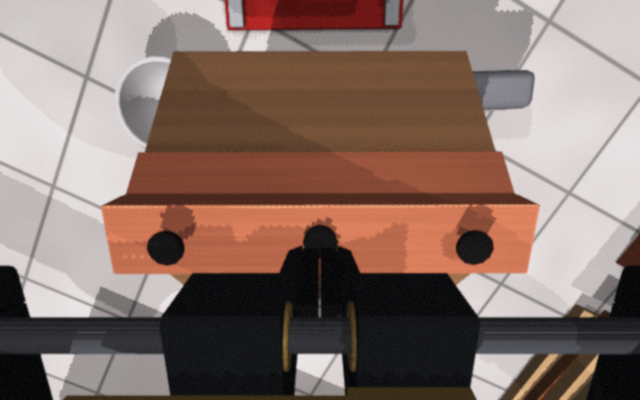

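The middle rivet at (320,240) sits on the copper. The front (166,247) and back (474,247) rivets stand where predicted, so the house hasn't shifted. Next is the front one.

```bash
python3 -m inch '[[0,0,-0.027,0,0,0,0],[0,0,-0.027,0,0,0,0],[0,0,-0.0256,0,0,0,0],[0,0,0,0.005,0,0,0],[0,0,0,0.0062,0,0,0],[0,0,0,0,0,0,0],[0,0,0,0,0,0,0]]'; python3 - <<'E'
from h import *
plan([.4861,-.1055,.257])
E
```

```text
time_s: 9.28
tool_pos: [0.4867, -0.1052, 0.272]
eef_rot: [1.633, 2.684, -0.001]
contact_force: [-0.2, 0.4, -0.2]
finger_gap: 0.004
gripper_force: 0.0
x_tool [-0.459  0.888 -0.   ] y_tool [ 0.888  0.459 -0.   ] z [-2.e-04 -4.e-04 -1.e+00] pos [ 0.4867 -0.1052  0.272 ] F [-0.24  0.43 -0.17] t 9.275
shift in tool [ 0.     -0.0007  0.015 ]
```

```bash
python3 -m inch '[[0,0,-0.0005,0.003,0,0,0],[0,0,0,0.002,0,0,0],[0,0,0,0.001,0,0,0],[0,0,0,0.001,0,0,0],[0,0,0,0.001,0,0,0],[0,0,0,0.001,0,0,0],[0,0,0,0.001,0,0,0],[0,0,0,0,0,0,0]]';python3 -m inch '[[0,0,0,0.001,0,0,0],[0,0,0,0.001,0,0,0],[0,0,0,0.001,0,0,0],[0,0,0,0,0,0,0]]'
```

```text
time_s: 10.28
tool_pos: [0.4859, -0.1057, 0.2623]
eef_rot: [1.634, 2.683, 0.0]
contact_force: [-2.0, -0.3, 5.1]
finger_gap: 0.004
gripper_force: 2.2
time_s: 10.78
tool_pos: [0.4859, -0.1057, 0.2591]
eef_rot: [1.634, 2.683, -0.0]
contact_force: [-1.0, 0.8, 4.0]
finger_gap: 0.003
gripper_force: 2.0
```

```bash
python3 -m inch '[[0,0,0,0.0007,0,0,0],[0,0,0,0.0007,0,0,0],[0,0,0,0.0005,0,0,0],[0,0,0,0,0,0,0]]';python3 -m inch '[[0,0,0,0.0006,0,0,0],[0,0,0,0,0,0,0]]'
```

```text
time_s: 11.28
tool_pos: [0.4859, -0.1057, 0.2573]
eef_rot: [1.634, 2.683, 0.0]
contact_force: [-1.0, -0.0, 4.5]
finger_gap: 0.008
gripper_force: 2.2
time_s: 11.52
tool_pos: [0.4859, -0.1057, 0.2569]
eef_rot: [1.634, 2.683, 0.0]
contact_force: [-2.5, 0.0, 6.7]
finger_gap: 0.007
gripper_force: 3.3
```

```bash
python3 -m inch '[[0,0,0,0.0006,0,0,0],[0,0,0,0,0,0,0],[0,0,0,0,0,0,0]]';python3 -m inch '[[0,0,0,0.0005,0,0,0],[0,0,0,0,0,0,0],[0,0,0,0,0,0,0]]'
```

```text
time_s: 11.9
tool_pos: [0.4859, -0.1057, 0.2566]
eef_rot: [-1.634, -2.683, -0.001]
contact_force: [-2.7, 1.0, 10.1]
finger_gap: 0.006
gripper_force: 4.9
time_s: 12.28
tool_pos: [0.4859, -0.1058, 0.2563]
eef_rot: [-1.634, -2.683, -0.001]
contact_force: [-5.7, 1.1, 12.6]
finger_gap: 0.005
gripper_force: 6.2
```

```bash
python3 -m inch '[[0,0,0,-0.004,0,0,0],[0,0,0,-0.012,0,0,0],[0,0,0,-0.014,0,0,0],[0,0,0.04,0,0,0,0],[0,0,0.04,0,0,0,0],[0,0,0,0,0,0,0],[0,0,0,0,0,0,0]]'; python3 - <<'E'
from h import *
c,im=snap('wrist','wrist3.png')
for X in ([.4861,-.1055,.2405],[.5571,-.0687,.2405],[.6281,-.0318,.2485]):
    p=proj(c,X);print(p.round(1),*blob(im,p,20))
plan([.6281,-.0318,.272],np.radians(117.4))
E
```

```text
time_s: 13.15
tool_pos: [0.5563, -0.0697, 0.2859]
eef_rot: [-1.635, -2.683, 0.001]
contact_force: [-0.9, -0.6, -0.3]
finger_gap: 0.003
gripper_force: 0.0
[174.9 239.1] [175.17305315 238.49443758] [  5   5  34  31 809]
[321.6 238.7] [321.32789855 242.98460145] [   0    5   41   36 1104]
[474.6 244. ] [473.66360505 243.60045924] [  3   4  35  33 871]
x_tool [-0.458  0.889 -0.   ] y_tool [ 0.889  0.458 -0.   ] z [-3.e-04 -3.e-04 -1.e+00] pos [ 0.5561 -0.0699  0.286 ] F [-0.11  0.23 -0.58] t 13.2
shift in tool [0.0009 0.0815 0.0139]
turn [-0.0004  0.0001 -0.0028]
turn [2.0000e-04 6.0000e-04 3.1388e+00]
```

View pics/wrist3.png

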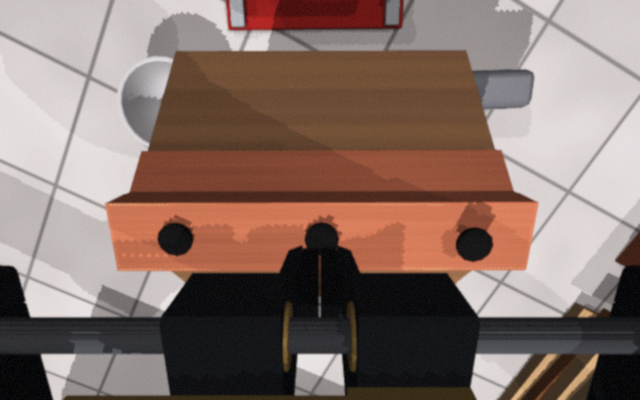

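The front (175,238) and middle (321,238) heads are down, and the back (474,244) still stands proud. The house hasn't moved, so I'll go to the back rivet.

```bash
python3 -m inch '[[0,0.0005,0.027,0,0,0,0],[0,0.0003,0.027,0,0,0,0],[0,0,0.0271,0,0,0,0],[0,0,0,0.007,0,0,0],[0,0,0,0.0065,0,0,0],[0,0,0,0,0,0,0],[0,0,0,0,0,0,0]]'; python3 - <<'E'
from h import *
plan([.6281,-.0318,.257])
E
```

```text
time_s: 14.08
tool_pos: [0.6281, -0.0317, 0.2724]
eef_rot: [-1.635, -2.682, -0.0]
contact_force: [-0.6, 0.3, -0.6]
finger_gap: 0.005
gripper_force: 0.0
x_tool [-0.458  0.889  0.   ] y_tool [0.889 0.458 0.   ] z [ 0.e+00  1.e-04 -1.e+00] pos [ 0.6281 -0.0317  0.2724] F [-0.57  0.3  -0.61] t 14.075
shift in tool [-0.0001 -0.0001  0.0154]
```

```bash
python3 -m inch '[[0,0,0,0.003,0,0,0],[0,0,0,0.002,0,0,0],[0,0,0,0.001,0,0,0],[0,0,0,0.001,0,0,0],[0,0,0,0.001,0,0,0],[0,0,0,0.001,0,0,0],[0,0,0,0.001,0,0,0],[0,0,0,0,0,0,0]]';python3 -m inch '[[0,0,0,0.001,0,0,0],[0,0,0,0.001,0,0,0],[0,0,0,0.001,0,0,0],[0,0,0,0,0,0,0]]';python3 -m inch '[[0,0,0,0.0007,0,0,0],[0,0,0,0.0007,0,0,0],[0,0,0,0,0,0,0]]'
```

```text
time_s: 15.08
tool_pos: [0.6286, -0.0311, 0.2622]
eef_rot: [1.634, 2.683, 0.0]
contact_force: [-1.2, 0.5, 5.2]
finger_gap: 0.006
gripper_force: 2.3
time_s: 15.58
tool_pos: [0.6286, -0.0311, 0.259]
eef_rot: [1.634, 2.683, -0.0]
contact_force: [-1.6, 0.5, 3.5]
finger_gap: 0.004
gripper_force: 2.0
time_s: 15.95
tool_pos: [0.6286, -0.031, 0.2577]
eef_rot: [1.634, 2.683, 0.0]
contact_force: [-1.5, 0.2, 3.9]
finger_gap: 0.004
gripper_force: 2.1
```

```bash
python3 -m inch '[[0,0,0,0.0006,0,0,0],[0,0,0,0.0005,0,0,0],[0,0,0,0,0,0,0]]';python3 -m inch '[[0,0,0,0.0006,0,0,0],[0,0,0,0,0,0,0],[0,0,0,0,0,0,0]]'
```

```text
time_s: 16.32
tool_pos: [0.6286, -0.0311, 0.2569]
eef_rot: [1.634, 2.683, 0.0]
contact_force: [-2.5, -0.2, 7.0]
finger_gap: 0.007
gripper_force: 3.4
time_s: 16.7
tool_pos: [0.6287, -0.0311, 0.2567]
eef_rot: [1.634, 2.683, 0.001]
contact_force: [-3.3, 0.9, 9.0]
finger_gap: 0.005
gripper_force: 4.5
```

```bash
python3 -m inch '[[0,0,0,0.0007,0,0,0],[0,0,0,0,0,0,0],[0,0,0,0,0,0,0]]';python3 -m inch '[[0,0,0,-0.004,0,0,0],[0,0,0,-0.012,0,0,0],[0,0,0,-0.03,0,0,0],[0,0,-0.04,-0.03,0,0,0],[0,0.03,-0.04,-0.02,0,0,0],[0,0.03,0,0,0,0,0],[0,0,0,0,0,0,0],[0,0,0,0,0,0,0]]'; python3 - <<'E'
from h import *
for n in ('wrist','side','scene'):
    c,im=snap(n,n+'4.png')
    for X in ([.4861,-.1055,.2405],[.5571,-.0687,.2405],[.6281,-.0318,.2405]):
        p=proj(c,X)
        if n!='wrist' or p[1]<380: print(n,p.round(1),*blob(im,p,*((20,) if n=='wrist' else (9,60))))
E
```

```text
time_s: 17.08
tool_pos: [0.6289, -0.031, 0.2565]
eef_rot: [1.634, 2.683, 0.002]
contact_force: [-4.3, 1.0, 12.2]
finger_gap: 0.003
gripper_force: 5.8
time_s: 18.08
tool_pos: [0.5304, -0.015, 0.3515]
eef_rot: [1.634, 2.682, -0.0]
contact_force: [0.3, 0.5, 0.1]
finger_gap: 0.008
gripper_force: 0.0
wrist [214.9 278.1] [214.13162544 284.54946996] [   0    9   41   32 1132]
wrist [318.2 277.8] [317.97274379 276.98425197] [   0    0   41   41 1651]
wrist [421.6 277.4] [421.         284.06697248] [   0   10   41   31 1090]
side [277.8 247.5] [278.09090909 247.63636364] [ 6  6  9  8 55]
side [313.7 228.8] [314. 229.] [ 6  7  9  7 51]
side [347.1 211.4] [347.52631579 211.71052632] [ 6  7  8  6 38]
scene [214.  190.5] [214.56521739 190.52173913] [ 7  7  8  7 46]
scene [253.6 204.1] [254.41176471 204.        ] [ 6  6  9  7 51]
scene [294.9 218.3] [295.5   218.125] [ 7  6  8  7 48]
```

View pics/wrist4.png

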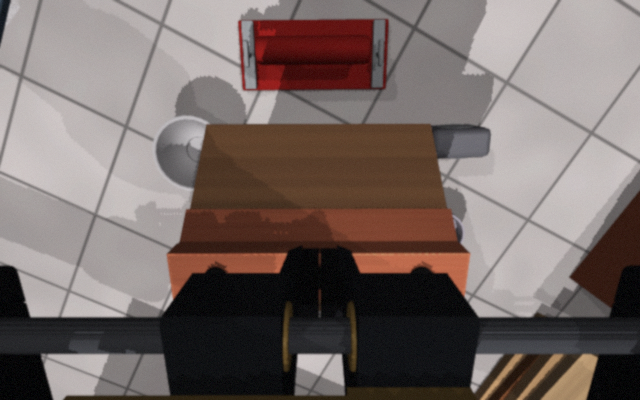

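View pics/side4.png

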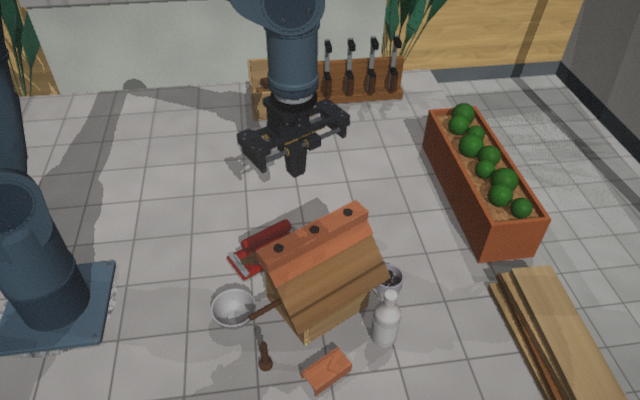

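All three heads match their home projections in the side and scene views to within 1 px. The house and the things around it stand where they were. I'll back off a little further and hand in.

```bash
python3 -m inch '[[0,0.04,0,-0.02,0,0,0],[0,0.04,0,-0.02,0,0,0],[0,0.04,0,0,0,0,0],[0,0,0,0,0,0,0],[0,0,0,0,0,0,0]]' && python3 -c "
from bench import r
print(r.finish_job())"
```

```text
time_s: 18.85
tool_pos: [0.4754, 0.091, 0.3912]
eef_rot: [1.636, 2.682, -0.001]
contact_force: [-0.5, 0.6, -0.4]
finger_gap: 0.009
gripper_force: 0.0
the job is handed in; nothing more can be done
None
```

I pressed all three rivets home in the order middle, front, back, with at most about 13 N downward; the camera views show them seated and the house unmoved, and I handed the job in at about 19 s with the arm clear.

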